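# Grip a tight-lidded specimen pot in the bench trigger clamp

### The job

The lid of the medium-sized specimen pot (not the low wide one, not the slim tall one) is too tight, so hold the pot for a colleague who will unscrew it: stand that pot upright on the clamp's plate between the jaws, let go of it, then pump the clamp's trigger (do not push the sliding jaw along by hand) until the jaw's rubber cushion comes up to the pot, and squeeze on gently until the cushion is pressed in by about 5 mm: less lets the pot slip, much more cracks its thin wall. The clamp has no lock, so finish while holding the trigger squeezed; leave the other things on the bench alone.

Things in the scene. Friction and masses are not known exactly. Their poses are not given: they have to be found in the camera images.
- pot_mid (a point): Centre (half-way up) of the pot to be held: white screw-top specimen pot with blue lid, a cylinder 56 mm in diameter and 76 mm tall (lid: its top 18 mm), 0.11 to 0.22 kg, loose on the bench; z axis up through the lid. Two others of the same make stand near it, a wider, lower one and a slimmer, taller one; the three may stand in each other's places.
- pot: The same pot as a body; origin at the centre of its underside.
- clamp: Black one-hand trigger clamp lying on its side, bolted to a 12 mm aluminium plate. Origin on the bench under the bar. +y runs along the bar from the sliding jaw to the fixed jaw and on past the handle; jaws point to +x, handle and trigger to -x; z up. Bar: x -8 to +8 mm; jaws and head: no higher than 51 mm. Plate: x -28 to +100, y -175 to +70 mm, so handle and trigger overhang bare bench.
- nest (a point): Point on the top face of the clamp's plate (12 mm above the bench) where the centre of the pot's underside is when the pot stands against both strips of the rubber vee on the fixed jaw; it has the clamp's axes. Seen from here the vee is on the +y side, the sliding jaw on the -y side, the bar's edge at x = -37 mm and the jaws' free ends at x = +37 mm.
- cushion_face (a point): Centre of the front face of the soft rubber cushion on the sliding jaw, 30 mm above the bench; the face is 36 mm wide, 28 mm tall, at the same x as nest and looks to the clamp's +y. At the start it is 49 to 65 mm from nest on the -y side, so the pot has 21 to 37 mm of play between the jaws. It moves with the bar.
- cushion (a joint): How far the cushion is pressed in, m: 0 free, growing as it is squeezed, at most 0.012. It yields 1 mm for each 2 N. Pressed in 3.5 to 6.5 mm it holds the pot well; beyond 7.5 mm the pot's wall cracks.
- bar: Toothed steel bar with the sliding jaw and its cushion at the -y end, which the trigger pulls to the clamp's +y. A friction brake of 6 N keeps it where it is but there is no lock: when the trigger is let go, a loaded bar springs back with it until the cushion is pressed in only 1 to 2 mm. Its body origin is of no use.
- fixed_pad: The rubber vee on the fixed jaw, two upright strips 30 mm tall; origin as the clamp's.
- trigger: The trigger, a grey lever turning 0.33 rad about an upright pin (body origin, 69 mm to +x of trigger_grip); sprung open, returns by itself. It takes 1 to 7 N at trigger_grip, about 10 N with the cushion 5 mm in. Each full squeeze and release pulls the bar on by two teeth (8 mm).
- trigger_grip (a point): Middle of the trigger blade, 30 mm above the bench; the blade is 9 mm thick and 28 mm tall, and reaches 30 mm to either side along x. A full squeeze moves this point 23 mm to the clamp's +y; 1 mm here pulls the bar 0.48 mm, once the pawl has met the next tooth (the first up to 4 mm of bar travel in a squeeze may be idle).
- grip (a point): Fixed point with the clamp's axes, 30 mm above the bench, half-way between the outer faces of the fully squeezed trigger and the black pistol grip (about 28 mm apart in y). Pistol grip's outer face: 13 mm to +y of it. Trigger's outer face: 37 mm to -y when released, 14 mm when squeezed. Fingers from above, one on each outer side, close here along y; 40 mm free outside each.
- pot_wide: Bystander, to be left alone: the wider, lower pot, 68 mm diameter, 50 mm tall; origin at the centre of its underside.
- pot_slim: Bystander, to be left alone: the slim pot, 34 mm diameter, 90 mm tall; origin at the centre of its underside.
- label_roll: Bystander, to be left alone: roll of paper labels lying flat beside the clamp, 84 mm diameter, 40 mm tall; origin at the centre of its underside.
- marker: Bystander, to be left alone: grey marker pen with black cap lying on the bench in front of the clamp, about 117 x 14 mm; origin at the centre of its underside.
- tube_rack: Bystander, to be left alone: white rack of capped sample tubes behind the clamp, 70 x 190 x 92 mm; origin at the centre of its underside.
- tweezers: Bystander, to be left alone: steel tweezers, 130 mm long; origin at the centre of its underside.
- dish: Bystander, to be left alone: steel instrument dish, 100 x 160 x 35 mm; origin at the centre of its underside.
There are look-alikes about, which are no part of the job. Leave any turquoise look-alike of the pot alone.

How it is judged (in metres and radians):
On the way, in this order (a step that is already met when the one before it is completed fails the run):
1. the pot stands upright on the clamp's plate between the jaws, let go, the cushion not yet pressed (horizontal distance between pot_mid and nest below 0.042 m and angle between pot_mid's own z axis and vertical below 0.12 rad and z of pot_mid in the frame of nest between 0.034 and 0.044 m and contact force between the arm and pot below 0.3 N and value of joint cushion below 0.002 m), for 0.2 s.
2. with the trigger pressed by the fingers, the cushion has come up to the pot and presses it against the fixed jaw (contact force between bar and pot above 3 N and contact force between pot and fixed_pad above 1 N and contact force between the fingers and trigger above 1 N), for 0.1 s.
At the end, for the whole second after the job is handed in: The pot stands upright on the plate, let go, within 8 mm of the nest, pressed between cushion and fixed jaw: cushion pressed in 3.2 to 7.0 mm (at least 6 N on the pot, 4 N on the vee), with the robot's fingers still holding the trigger (at least 1.5 N) through the last second (horizontal distance between pot_mid and nest below 0.008 m and angle between pot_mid's own z axis and vertical below 0.12 rad and z of pot_mid in the frame of nest between 0.034 and 0.044 m and contact force between the arm and pot below 0.3 N and value of joint cushion between 0.0032 and 0.007 m and contact force between bar and pot above 6 N and contact force between pot and fixed_pad above 4 N and contact force between the fingers and trigger above 1.5 N); the arm keeps its last pose, push and grip.
It fails at once if the pot's wall is cracked: the jaw presses it with more than 15 N (contact force between bar and pot above 15 N).
It fails at once if the sliding jaw or bar is pushed by hand (over 5.5 N) (contact force between the arm and bar above 5.5 N).
It fails at once if another thing on the bench is shifted by more than 30 mm (distance of any of pot_wide, pot_slim, label_roll, marker, tube_rack, tweezers, dish from where it was at the start of the episode above 0.03 m).
It also fails if it takes over 64 s, if anything falls off the work surface, if the arm or the gripper's body presses on something with over 40 N, if the wrist force passes 120 N, or if a joint passes its speed limit or range.

### The arm

A 6-joint arm with a two-finger parallel gripper is mounted at the origin on the work surface. World frame = base frame: x ahead of the robot, y to its left, z up, the work surface at z = 0. Lengths are in mm, angles in rad, forces in N, time in s.
With the tool pointing down it reaches from about 350 to 875 mm from the base axis. Payload 4.2 kg.
Tool frame: the origin (TCP) lies midway between the tips of the shut fingers; the grasp point (between the pads) lies r.pinch_z behind it (r.pinch_z is the distance from the TCP to the grasp point, in mm); y points along the fingers, z is the direction in which the jaws open and shut, and the axes are right-handed (so a half turn about y gives the same grasp; the last joint's range is limited). The gripper opens to 85 mm and grips with 20 to 120 N. Pads are 22 mm wide; open, the fingers measure 114 mm over their backs; the gripper's body (76 mm by 85 mm) begins 54 mm behind the grasp point. The pads swing forward as they close: fully open they stand 13 mm farther back than shut.
Start: joints at [-1.033, 0.385, 0.008, 0, -1.194, -0.259], TCP at [172.018, -600.84, 231.312] pointing down, gripper open.
Joint ranges: [-3.14, 3.14], [-1.21, 2.06], [-1.07, 1.41], [-3.16, 2.05], [-2.99, -0.16], [-3.1, 3.1]. Speed limits (rad/s): [2.79, 2.79, 3.14, 3.14, 3.14, 3.14].

### API

Orientations are given as a rotation vector (axis times angle).
In Python, from bench import monitor, imaging, workorder, r gives the robot as it stands.
- The arm moves only by the shell command python3 -m creep 'ROWS' [FORCE]. ROWS is JSON, a list of rows, each a list of 7 numbers: the turn, a rotation vector about the tool's x, y, z in rad, then the shift along the tool's x, y, z in mm, then the opening in per cent of the stroke, from 0 (shut) to 100 (fully open). A call has 1 to 10 rows; each row is the pose to reach, as a shift and turn from the pose commanded when the call began, along the tool's axes at that moment; what a row does not reach only later rows make up. A row lasts 1/12 s, in which the tool goes at most 41.7 mm and 7.16 degrees, less where a joint would pass 70% of its speed; a pose out of reach is approached as far as the arm can. A call with a gripper value outside its range is refused whole. The fingers move at their own pace and stop on an object; FORCE is the grip in N (left out, the last holds). Time passes only in rows, so rows that repeat a pose let the fingers close. It gives the time, the measured TCP pose, the force and the opening at its end, in the units of the state.
- monitor.read_state(): the state, without advancing time (a new reading comes with each control period).
- imaging.grab_frame(name): name is "side" or "top"; returns a dict with "frame" (400x640x3 uint8, red, green, blue), "fx", "fy", "cx", "cy" (pixels), "R" (3x3) and "t" (3): a world point X has camera coordinates R X + t. Camera axes: x right, y down, z forward; pixel columns grow to the right and rows downward; lengths in mm; the calibration is good to about 2 mm. A picture is of the moment at which its call begins. There is no depth.
- workorder.finish_job(): hands the job in, once; it reports no verdict.
Trained networks look in a picture, given as the dict that the camera call returned (one of the last four; its "shot" number tells which), for a name from the list of things; names that differ only in an ending like _2 or _b are one class to them, and where a whole thing is asked for, a point or a joint stands for the part that bears it (a point fixed in the world has none). Each returns a list of dicts, best first, with "confidence" (0 to 1); they miss things now and then, are a little off and sometimes report something else, mostly with a low value. They report only what shows in the picture. A call takes as long as a camera call. They do not tell look-alikes from the thing itself.
- imaging.outline_of(picture, label): "region" (400x640 bool, what is visible of it).
- imaging.mark_of(picture, label): "location" ([x, y, z] in mm, in the coordinates of the camera as it stood for that picture, good to about 4 mm: a listed point, or the origin of a listed thing).
The state is a dict: "clock": time; "joints": joint angles; "joint_vel": joint speeds; "tau": joint torques, N m; "tool_pos": TCP position; "orientation": TCP orientation; "force": force on the tool from outside, world axes, zero at the start; "torque": the same for the moment, N m; "finger_gap": opening from 0.0 (shut) to 1.0 (fully open).
Only numpy, scipy, OpenCV 4.12 (cv2) and the standard library are available. Lean on these libraries where they do the work, as an engineer would, in place of code of your own. Each camera call takes 0.05 s, during which the arm holds its last target.

## Working session

There is one attempt and no reset: what is moved stays moved. The work goes in short steps, Python scripts to look and compute and a shell command to move; the robot and the scene stay as the last step left them, time stands still between calls to the robot, and variables do not carry over. Pictures are saved under pics/ and viewed, and the job is handed in when it is done.

```bash
ls; mkdir -p pics
python3 - <<'E'
from bench import monitor, imaging, workorder, r
import cv2
print(monitor.read_state(), r.pinch_z)
for n in("side","top"):
    p=imaging.grab_frame(n); cv2.imwrite(f"pics/{n}0.png",p["frame"][:,:,::-1])
    print(n,p["fx"],p["cx"],p["cy"],p["R"],p["t"],p["shot"])
E
```

```text
pics
{'clock': 0.0, 'joints': array([-1.03341711e+00,  3.85556886e-01,  6.61492594e-03, -5.11274168e-04,
       -1.19399272e+00, -2.58597008e-01]), 'joint_vel': array([-0.0002528 , -0.00041453,  0.00158058,  0.00073555,  0.00070068,
       -0.00046439]), 'tau': array([-3.31609508e-04, -3.92286694e+01,  1.88407373e+01,  4.18638155e+00,
       -4.61490912e-03, -5.85793558e-06]), 'tool_pos': array([ 171.84722025, -600.29799011,  230.21529627]), 'orientation': array([-1.55755329, -0.21830677,  0.2189219 ]), 'force': array([0.67602649, 0.56049184, 0.47510066]), 'torque': array([-0.01533006, -0.00956265,  0.00331744]), 'finger_gap': 0.9999421930030457} 18.700000000000003
side 439.5505757695605 324.2196541723227 206.15967776623424 [[ 0.99373331 -0.11053276 -0.01663208]
 [-0.09672831 -0.77580424 -0.62351536]
 [ 0.05601564  0.62121678 -0.78163416]] [-571.66348082   92.07308977 1164.20334335] 1
top 465.5890371847557 326.60456025183345 194.55992730679188 [[-0.01238211 -0.99981243  0.01489271]
 [-0.99768998  0.0113582  -0.06697533]
 [ 0.06679362 -0.0156876  -0.99764348]] [  15.02585807  553.89962883 1287.28830985] 2
```

View pics/side0.png

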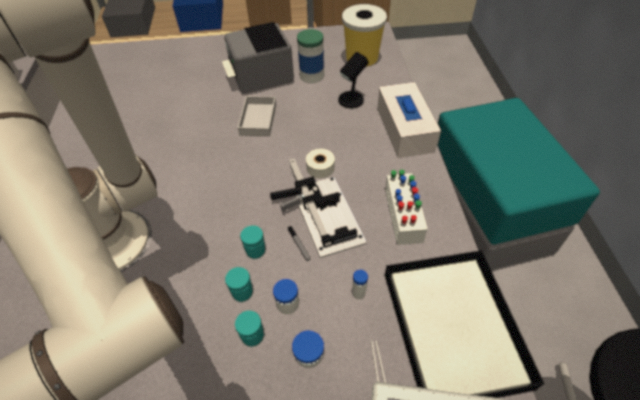

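View pics/top0.png

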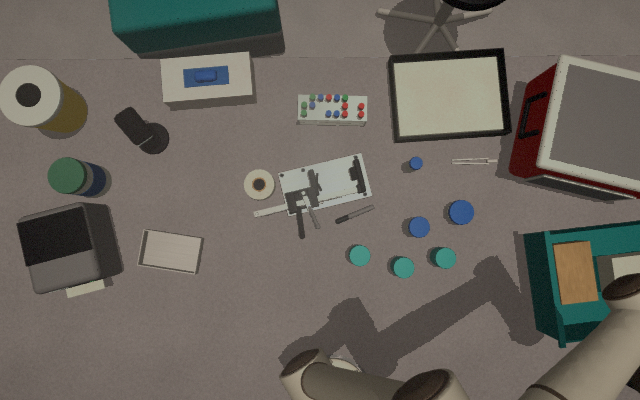

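```bash
cat > h.py <<'E'
from bench import monitor, imaging, workorder, r
import numpy as np, cv2
from scipy.spatial.transform import Rotation as Ro
def world(p,x): return np.array(p["R"]).T@(np.array(x)-np.array(p["t"]))
def proj(p,X):
    c=np.array(p["R"])@np.array(X,float)+np.array(p["t"]); return np.array([p["fx"]*c[0]/c[2]+p["cx"],p["fy"]*c[1]/c[2]+p["cy"]])
def back(p,uv,z):
    R=np.array(p["R"]);o=-R.T@np.array(p["t"]);d=R.T@np.array([(uv[0]-p["cx"])/p["fx"],(uv[1]-p["cy"])/p["fy"],1])
    return o+d*(z-o[2])/d[2]
E
python3 - <<'E'
from h import *
for n in("side","top"):
    p=imaging.grab_frame(n)
    for l in "pot_mid clamp nest cushion_face trigger trigger_grip grip fixed_pad pot_wide pot_slim label_roll marker tube_rack dish tweezers".split():
        for d in imaging.mark_of(p,l)[:3]: 
            w=world(p,d["location"]);print(n,l,round(d["confidence"],2),w.round(1),proj(p,w).round(0))
E
```

```text
side pot_mid 0.8 [386.2 -75.4  37.6] [253. 242.]
side pot_mid 0.7 [ 351.  -195.6   40.1] [238. 285.]
side pot_mid 0.69 [ 462.2 -235.4   38.7] [286. 295.]
side clamp 0.71 [536.6  52.2  -4. ] [308. 207.]
side clamp 0.27 [502.4 -77.6   0.8] [300. 246.]
side nest 0.77 [595.4   8.9  12. ] [331. 214.]
side cushion_face 0.43 [612.5 -57.2  28.7] [341. 229.]
side trigger 0.71 [557.5  73.1  -0.9] [315. 200.]
side trigger_grip 0.5 [494.9  47.2  27.8] [293. 203.]
side grip 0.72 [488.7  78.   30.5] [290. 194.]
side fixed_pad 0.51 [540.   55.2   3.6] [309. 204.]
side fixed_pad 0.45 [ 501.6 -360.3    0.9] [309. 353.]
side fixed_pad 0.31 [4.008e+02 4.400e+02 2.000e-01] [257. 119.]
side pot_wide 0.78 [ 499.4 -362.2    1.6] [308. 354.]
side pot_slim 0.85 [ 627.7 -231.2   -1.4] [357. 294.]
side pot_slim 0.66 [493.5  47.5  31.7] [292. 202.]
side label_roll 0.69 [584.4 190.5  -4.4] [320. 170.]
side label_roll 0.44 [489.3  75.5  27.2] [290. 195.]
side marker 0.72 [502.8 -79.   -1.9] [300. 247.]
side tube_rack 0.72 [399.8 440.5  -0.9] [257. 120.]
side tube_rack 0.71 [792.9 -10.9   1.3] [404. 215.]
side tub
[... 435 characters left out ...]
.2  31.5] [351. 174.]
top trigger 0.66 [558.4  69.2   2.5] [305. 194.]
top trigger_grip 0.64 [497.6  51.6  30.2] [311. 215.]
top trigger_grip 0.21 [539.9  58.2   1.5] [309. 200.]
top grip 0.86 [488.3  79.   36.6] [301. 218.]
top grip 0.25 [5.426e+02 6.160e+01 5.000e-01] [308. 199.]
top pot_wide 0.61 [ 506.1 -357.7    0.7] [455. 210.]
top pot_slim 0.63 [ 6.354e+02 -2.306e+02 -2.000e-01] [410. 166.]
top label_roll 0.72 [580.2 193.3   2.6] [261. 186.]
top label_roll 0.64 [610.3 -58.8  32.6] [351. 174.]
top marker 0.6 [506.  -80.    3.3] [358. 211.]
top tube_rack 0.95 [787.5  -6.    3.5] [331. 114.]
top dish 0.66 [399.9 441.5  -0.7] [173. 252.]
top tweezers 0.6 [ 645.6 -409.3   -4.8] [471. 162.]
```

Mid pot (blue lid) is near (462,-236). The three turquoise look-alikes sit to its left. Next I'll refine the clamp's pose.

Run:
```python
from h import *
s=monitor.read_state(); print(Ro.from_rotvec(s["orientation"]).as_matrix().round(3))
acc={}
for k in range(3):
  for n in("side","top"):
    p=imaging.grab_frame(n)
    for l in "pot_mid nest cushion_face trigger trigger_grip grip clamp".split():
        for d in imaging.mark_of(p,l):
            w=world(p,d["location"])
            if d["confidence"]>.35 and (l!="pot_mid" or abs(w[0]-462)<20): acc.setdefault((l,n),[]).append(w)
    if k==0:
        c=p["frame"][:,:,::-1]; c=c[130:250,240:400] if n=="top" else c[140:260,260:420]
        cv2.imwrite(f"pics/{n}z.png",cv2.resize(c,None,fx=5,fy=5,interpolation=cv2.INTER_CUBIC))
for k,v in acc.items(): print(k,np.mean(v,0).round(1),np.std(v,0).round(1),len(v))
```

```text
[[ 0.961  0.    -0.275]
 [ 0.275  0.     0.961]
 [ 0.    -1.     0.   ]]
('pot_mid', 'side') [ 460.6 -236.1   38.6] [0.2 1.7 0.4] 3
('nest', 'side') [571.4  17.   17.4] [44.8 15.9  6.7] 4
('cushion_face', 'side') [656.6 -45.1  22.9] [78.7 18.8 14.6] 4
('trigger', 'side') [564.7 100.7  -1.2] [10.9 50.2  2.2] 4
('trigger_grip', 'side') [505.3  46.7  22.4] [19.2  3.6 10.3] 4
('grip', 'side') [531.5  49.2  22.9] [53.2 34.7  8.4] 5
('clamp', 'side') [532.2  55.2   4.7] [22.2  8.2 11.5] 5
('pot_mid', 'top') [ 463.4 -237.2   41.9] [0.9 1.1 0.8] 3
('nest', 'top') [598.3   6.   12.1] [1.  0.2 0.8] 3
('cushion_face', 'top') [592.3 -16.5  21.4] [24.7 61.3 14.5] 3
('trigger', 'top') [582.6  53.3   5.6] [94.4 27.9 10.1] 6
('trigger_grip', 'top') [497.2  52.   30.4] [1.2 0.6 1.8] 3
('grip', 'top') [563.4  57.9  27.5] [131.   36.5  14.5] 4
('clamp', 'top') [540.9  85.5   7.4] [26.5 53.9 11.5] 5
```

View pics/topz.png

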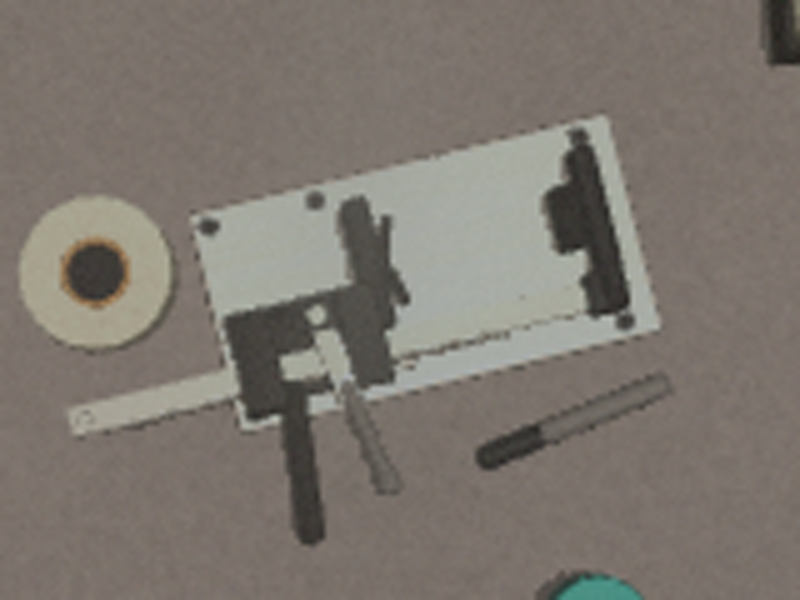

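View pics/sidez.png

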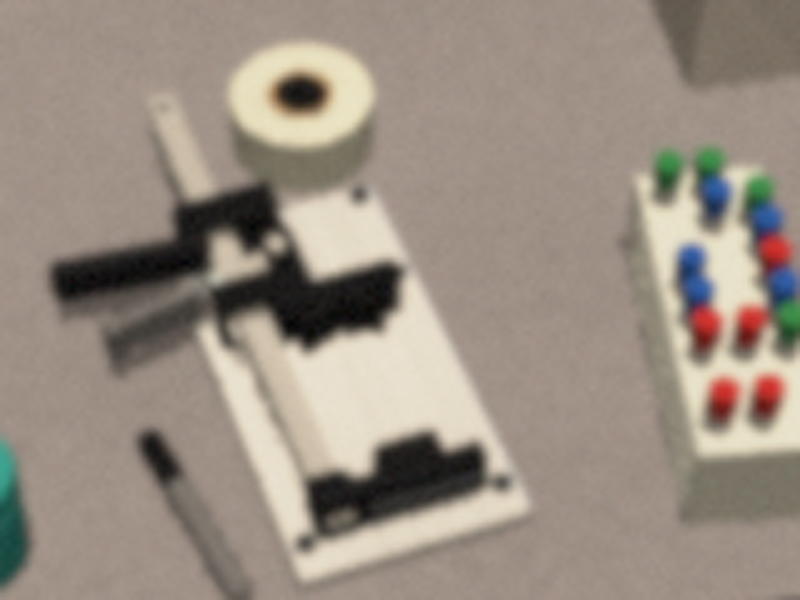

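Run:
```python
from h import *
p=imaging.grab_frame("top")
uv=np.array([(607,115),(660,327),(245,432),(190,213)])/5.+[240,130]
W=np.array([back(p,q,12)[:2] for q in uv]); C=np.array([(100,-175),(-28,-175),(-28,70),(100,70)],float)
print(W.round(1))
Wc=W-W.mean(0);Cc=C-C.mean(0)
H=Cc.T@Wc; a=np.arctan2(H[0,1]-H[1,0],H[0,0]+H[1,1]); R=np.array([[np.cos(a),-np.sin(a)],[np.sin(a),np.cos(a)]])
t=W.mean(0)-R@C.mean(0); print("ang",a,"orig",t, "res",(W-(C@R.T+t)).round(1))
for n,w in dict(nest=(598,6.7),cush=(610.5,-58.4),tg=(497,51.5),grip=(488.5,78.5)).items(): print(n,(R.T@(np.array(w)-t)).round(1))
# cushion front top edges, z=44
for q in [(550,190),(555,245)]: print("cf",(R.T@(back(p,np.array(q)/5.+[240,130],44)[:2]-t)).round(1))
for q in [(388,490),(350,385),(318,315)]: print("tr",(R.T@(back(p,np.array(q)/5.+[240,130],44)[:2]-t)).round(1))
for q in [(325,540),(282,400)]: print("pistol",(R.T@(back(p,np.array(q)/5.+[240,130],46)[:2]-t)).round(1))
```

```text
[[ 671.6  -91.9]
 [ 550.6 -119.7]
 [ 494.3  114.6]
 [ 618.2  144.8]]
ang 0.22977241644802082 orig [536.64504117  54.86339382] res [[-2.3  0.9]
 [ 1.4  2.2]
 [ 0.8 -2. ]
 [ 0.1 -1. ]]
nest [ 48.8 -60.9]
cush [  46.1 -127.1]
tg [-39.4   5.8]
grip [-41.5  34. ]
cf [  60.7 -128.8]
cf [  30.5 -124. ]
tr [-78.3  -2.5]
tr [-17.5   4.1]
tr [24.1 12. ]
pistol [-96.5  37.3]
pistol [-16.7  42.1]
```

```bash
cat >> h.py <<'E'
def go(target,yaw=None):
    s=monitor.read_state(); R=Ro.from_rotvec(s["orientation"])
    d=R.inv().apply(np.array(target,float)-s["tool_pos"])
    M=R.as_matrix(); print("t",round(s["clock"],2),"pos",s["tool_pos"].round(1),"F",s["force"].round(2),"gap",round(s["finger_gap"],4),"yaw",round(float(np.arctan2(-M[0,2],M[1,2])),4),"tilt",M[2].round(4))
    print("tool shift",d.round(1))
    if yaw is not None:
        G=np.array([[np.cos(yaw),0,-np.sin(yaw)],[np.sin(yaw),0,np.cos(yaw)],[0,-1,0]])
        print("turn",(R.inv()*Ro.from_matrix(G)).as_rotvec().round(4))
E
python3 -c "
from h import *
go((462,-236.6,150),.228)"
```

```text
t 4.15 pos [ 172.  -600.8  231.3] F [0.4  0.68 0.03] gap 1.004 yaw 0.2788 tilt [-0. -1.  0.]
tool shift [379.   81.3 270.4]
turn [-0.      0.0508 -0.    ]
```

```bash
python3 -m creep '[[0,0.01,0,30,6,21,100],[0,0.02,0,60,13,43,100],[0,0.03,0,90,19,64,100],[0,0.04,0,120,26,86,100],[0,0.05,0,150,32,107,100],[0,0.05,0,180,39,128,100],[0,0.05,0,210,45,150,100],[0,0.05,0,240,52,171,100],[0,0.05,0,270,58,193,100],[0,0.05,0,300,64,214,100]]' 40; python3 -m creep '[[0,0,0,30,6,18,100],[0,0,0,50,10,34,100],[0,0,0,70,14,46,100],[0,0,0,83,17,54,100],[0,0,0,83,17,54,100],[0,0,0,83,17,54,100]]'
python3 - <<'E'
from h import *
go((462,-236.6,80),.228)
for n in("side","top"):
    p=imaging.grab_frame(n)
    for d in imaging.mark_of(p,"pot_mid"):
        w=world(p,d["location"])
        if abs(w[0]-462)<20:print(n,d["confidence"],w.round(1))
    cv2.imwrite(f"pics/{n}1.png",p["frame"][:,:,::-1])
E
```

```text
clock: 4.98
tool_pos: [402.4, -310.9, 167.3]
orientation: [-1.564, -0.18, 0.179]
force: [1.2, -0.6, 0.7]
finger_gap: 1.001
clock: 5.48
tool_pos: [470.3, -240.9, 150.1]
orientation: [-1.563, -0.18, 0.181]
force: [0.7, -1.4, 0.6]
finger_gap: 1.001
t 5.48 pos [ 470.3 -240.9  150.1] F [ 0.7  -1.36  0.56] gap 1.0014 yaw 0.2299 tilt [-6.e-04 -1.e+00  2.e-04]
tool shift [-7.  70.1  6. ]
turn [-0.0002  0.0019 -0.0006]
side 0.67 [ 459.4 -239.4   40.3]
```

```bash
python3 -m creep '[[0,0,0,-7,25,5.5,100],[0,0,0,-7.5,50,5.5,100],[0,0,0,-7.5,75,5.5,100],[0,0,0,-7.5,95,5.5,100],[0,0,0,-7.5,106,5.5,100],[0,0,0,-7.5,106,5.5,100],[0,0,0,-7.5,106,5.5,100]]'
python3 - <<'E'
from h import *
go((461.5,-237,44),.228)
for n in("side","top"):
    p=imaging.grab_frame(n)
    c=p["frame"][:,:,::-1]; c=c[170:290,340:500] if n=="top" else c[230:350,220:380]
    cv2.imwrite(f"pics/{n}2.png",cv2.resize(c,None,fx=4,fy=4,interpolation=cv2.INTER_CUBIC))
E
```

```text
clock: 6.27
tool_pos: [461.1, -238.2, 44.3]
orientation: [-1.563, -0.178, 0.18]
force: [0.3, 1.0, 1.0]
finger_gap: 0.998
t 6.27 pos [ 461.1 -238.2   44.3] F [0.34 1.03 1.01] gap 0.9984 yaw 0.2279 tilt [-8.e-04 -1.e+00  1.e-04]
tool shift [0.6 0.3 1. ]
turn [-0.0001 -0.0001 -0.0008]
```

View pics/side2.png

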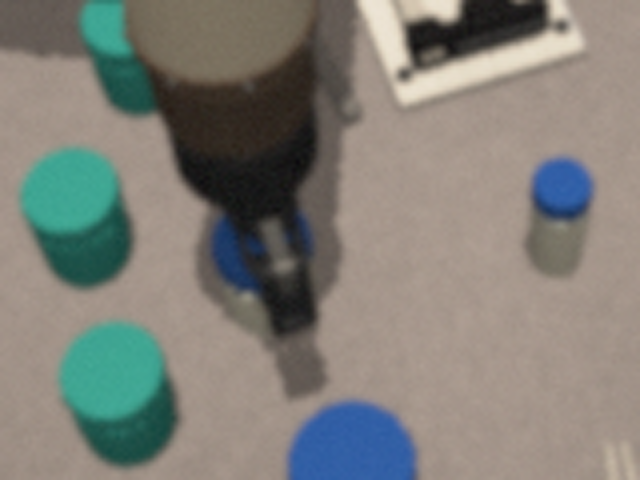

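View pics/top2.png

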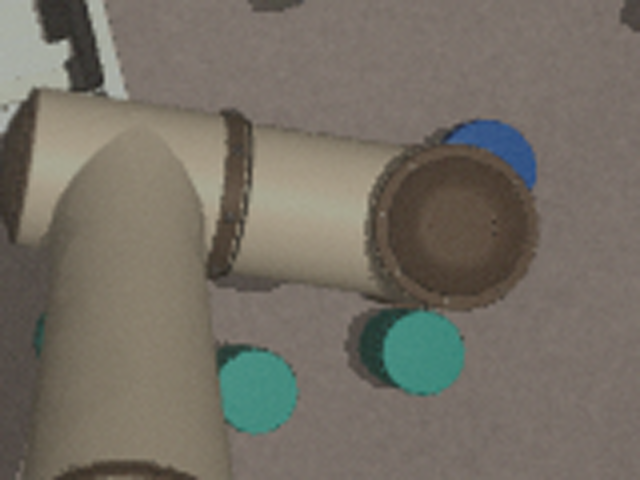

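The finger straddles the blue-lidded pot in the side zoom: finger near (290,300), lid centred near (262,240). Closing now.

```bash
python3 -m creep '[[0,0,0,0.5,0,1,80],[0,0,0,0.5,0,1,60],[0,0,0,0.5,0,1,55],[0,0,0,0.5,0,1,50],[0,0,0,0.5,0,1,50],[0,0,0,0.5,0,1,50],[0,0,0,0.5,0,1,50],[0,0,0,0.5,0,1,50]]' 40; python3 -m creep '[[0,0,0,0,-20,0,50],[0,0,0,0,-50,0,50],[0,0,0,0,-80,0,50],[0,0,0,0,-80,0,50]]'
python3 - <<'E'
from h import *
go((597.8,-1.8,124),.228)
p=imaging.grab_frame("side")
c=p["frame"][:,:,::-1]; c=c[200:320,200:360]
cv2.imwrite(f"pics/side3.png",cv2.resize(c,None,fx=4,fy=4,interpolation=cv2.INTER_CUBIC))
E
```

```text
clock: 7.03
tool_pos: [462.5, -236.4, 45.4]
orientation: [-1.564, -0.181, 0.179]
force: [-1.2, 0.5, 6.0]
finger_gap: 0.641
clock: 7.37
tool_pos: [465.4, -237.4, 129.8]
orientation: [-1.568, -0.189, 0.173]
force: [0.3, -1.3, -1.2]
finger_gap: 0.64
t 7.37 pos [ 465.4 -237.4  129.8] F [ 0.34 -1.25 -1.18] gap 0.64 yaw 0.2304 tilt [ 0.0098 -0.9999 -0.0059]
tool shift [182.6   6.5 199.2]
turn [0.0059 0.0024 0.0098]
```

View pics/side3.png

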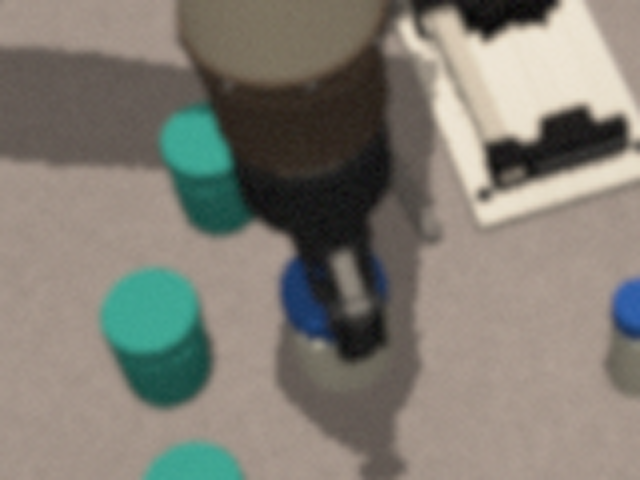

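```bash
python3 -m creep '[[0,0,0,18,0,20,50],[0,0,0,45,0,49,50],[0,0,0,72,0,79,50],[0,0,0,99,0,108,50],[0,0,0,126,0,138,50],[0,0,0,150,0,164,50],[0,0,0,170,0,184,50],[0,0,0,180,0,195,50],[0,0,0,182,0,198,50],[0,0,0,182,0,198,50]]'
python3 - <<'E'
from h import *
go((597.8,-1.8,124),.228)
go((597.8,-1.8,58),.228)
for n in("side","top"):
    p=imaging.grab_frame(n)
    for l in "pot_mid","nest":
      for d in imaging.mark_of(p,l)[:4]:
        w=world(p,d["location"]);print(n,l,d["confidence"],w.round(1))
    c=p["frame"][:,:,::-1]; c=c[130:250,250:410] if n=="top" else c[140:260,260:420]
    cv2.imwrite(f"pics/{n}4.png",cv2.resize(c,None,fx=4,fy=4,interpolation=cv2.INTER_CUBIC))
E
```

```text
clock: 8.25
tool_pos: [593.3, -1.6, 122.7]
orientation: [-1.563, -0.178, 0.183]
force: [-0.5, 0.0, -1.6]
finger_gap: 0.641
t 8.25 pos [593.3  -1.6 122.7] F [-0.54  0.03 -1.62] gap 0.6411 yaw 0.2298 tilt [-3.2e-03 -1.0e+00  4.0e-04]
tool shift [ 4.3 -1.3 -1.2]
turn [-0.0004  0.0018 -0.0032]
t 8.25 pos [593.3  -1.6 122.7] F [-0.54  0.03 -1.62] gap 0.6411 yaw 0.2298 tilt [-3.2e-03 -1.0e+00  4.0e-04]
tool shift [ 4.5 64.7 -1.2]
turn [-0.0004  0.0018 -0.0032]
side pot_mid 0.81 [ 375.2 -304.1   38.4]
side pot_mid 0.65 [ 351.7 -195.8   40.7]
side pot_mid 0.43 [492.7  46.7  30.7]
side nest 0.71 [596.8   3.9  11.7]
side nest 0.63 [590.5  -1.7 115.1]
top pot_mid 0.85 [386.  -75.8  35.5]
top pot_mid 0.73 [ 350.2 -194.6   41.2]
top pot_mid 0.7 [ 376.8 -303.3   37.6]
top pot_mid 0.52 [590.9  -4.4 117.2]
top nest 0.94 [598.    4.5  10.6]
```

View pics/side4.png

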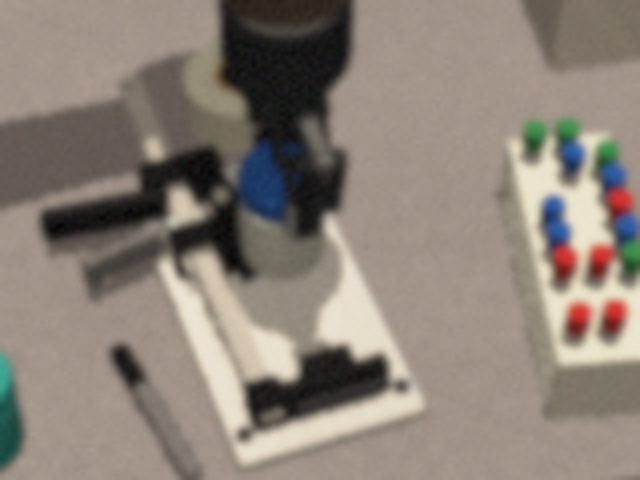

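View pics/top4.png

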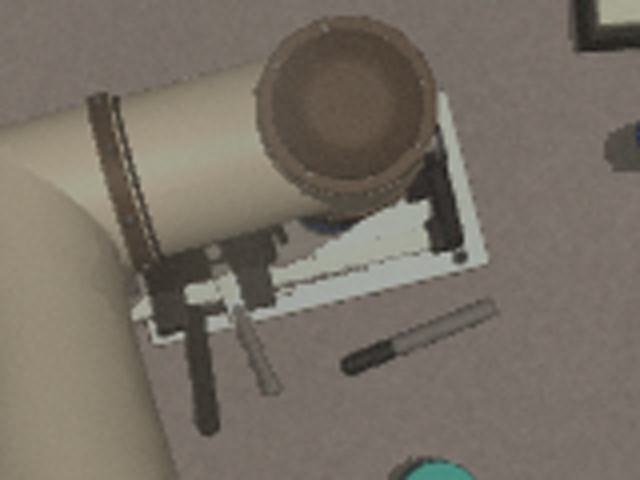

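```bash
python3 -m creep '[[0,0,0,6,0,-2.4,50],[0,0,0,6,20,-2.4,50],[0,0,0,6,40,-2.4,50],[0,0,0,6,52,-2.4,50],[0,0,0,6,58,-2.4,50],[0,0,0,6,60,-2.4,50],[0,0,0,6,60,-2.4,50]]'
python3 - <<'E'
from h import *
go((600,-2.5,57.5),.228)
p=imaging.grab_frame("side")
c=p["frame"][:,:,::-1]; c=c[140:260,260:420]
cv2.imwrite(f"pics/side5.png",cv2.resize(c,None,fx=5,fy=5,interpolation=cv2.INTER_CUBIC))
E
```

```text
clock: 9.13
tool_pos: [600.9, -3.5, 64.3]
orientation: [-1.564, -0.18, 0.18]
force: [-0.1, -0.7, -1.3]
finger_gap: 0.64
t 9.13 pos [600.9  -3.5  64.3] F [-0.14 -0.67 -1.29] gap 0.6403 yaw 0.2287 tilt [-0.e+00 -1.e+00 -3.e-04]
tool shift [-0.7  6.8  1.2]
turn [ 0.0003  0.0007 -0.    ]
```

View pics/side5.png

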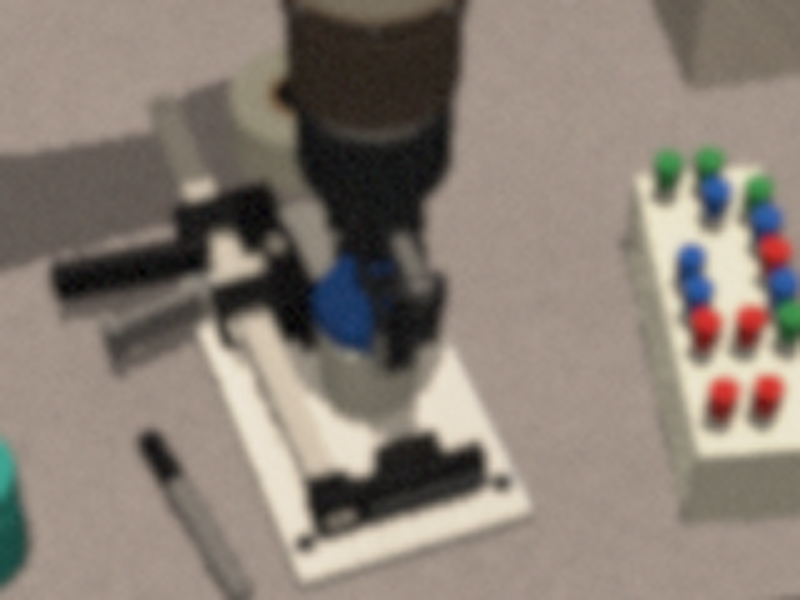

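```bash
python3 -m creep '[[0,0,0,0,4,0,50],[0,0,0,0,6,0,50],[0,0,0,0,6.5,0,50],[0,0,0,0,6.5,0,50],[0,0,0,0,6.5,0,50]]';python3 -c "
from h import *
go((600,-2.5,57.5),.228)"
```

```text
clock: 9.6
tool_pos: [600.7, -3.2, 58.1]
orientation: [-1.563, -0.18, 0.179]
force: [0.4, -0.6, -2.0]
finger_gap: 0.644
t 9.6 pos [600.7  -3.2  58.1] F [ 0.37 -0.6  -2.05] gap 0.6445 yaw 0.229 tilt [ 5.e-04 -1.e+00 -0.e+00]
tool shift [-0.5  0.6  0.8]
turn [0.     0.001  0.0005]
```

```bash
python3 -m creep '[[0,0,0,0,0.7,0,50],[0,0,0,0,1.4,0,50],[0,0,0,0,1.4,0,50],[0,0,0,0,1.4,0,50]]'
```

```text
clock: 9.93
tool_pos: [600.8, -3.2, 57.5]
orientation: [-1.563, -0.181, 0.179]
force: [-2.3, 0.5, 5.3]
finger_gap: 0.642
```

```bash
python3 -m creep '[[0,0,0,0,0,0,70],[0,0,0,0,0,0,75],[0,0,0,0,0,0,85],[0,0,0,0,0,0,95],[0,0,0,0,0,0,95],[0,0,0,0,0,0,95],[0,0,0,0,-10,0,95],[0,0,0,0,-40,0,95],[0,0,0,0,-80,0,95],[0,0,0,0,-80,0,95]]'
python3 - <<'E'
from h import *
go((486.5,79,135),.228)
p=imaging.grab_frame("side")
c=p["frame"][:,:,::-1]; c=c[140:260,260:420]
cv2.imwrite(f"pics/side6.png",cv2.resize(c,None,fx=5,fy=5,interpolation=cv2.INTER_CUBIC))
E
```

```text
clock: 10.77
tool_pos: [605.7, -2.9, 145.4]
orientation: [-1.564, -0.194, 0.169]
force: [1.4, -0.2, 1.0]
finger_gap: 0.953
t 10.77 pos [605.7  -2.9 145.4] F [ 1.42 -0.21  1.04] gap 0.9534 yaw 0.231 tilt [ 0.0156 -0.9999 -0.0028]
tool shift [-97.5   8.6 107. ]
turn [0.0028 0.0031 0.0156]
```

View pics/side6.png

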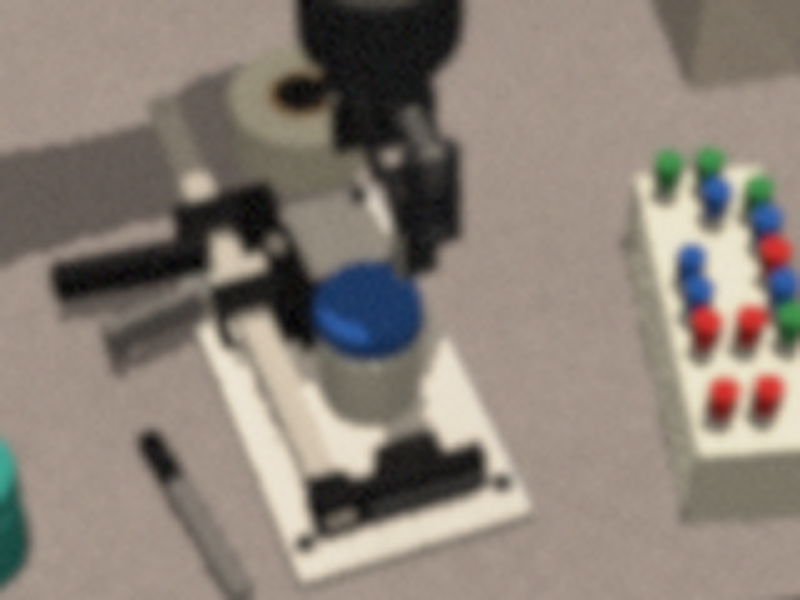

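```bash
python3 -m creep '[[0,0,0,0,0,0,100],[0,0,0,-18,0,20,100],[0,0,0,-40,0,46,100],[0,0,0,-62,0,71,100],[0,0,0,-80,0,92,100],[0,0,0,-90,0,103,100],[0,0,0,-93,0,106,100],[0,0,0,-93,0,106,100],[0,0,0,-93,0,106,100]]' 25
python3 - <<'E'
from h import *
go((486.5,79,16),.228)
for n in("side","top"):
    p=imaging.grab_frame(n)
    for l in "pot_mid","nest","grip","trigger_grip","cushion_face":
      for d in imaging.mark_of(p,l)[:3]:
        w=world(p,d["location"]);
        if d["confidence"]>.4: print(n,l,round(d["confidence"],2),w.round(1))
    c=p["frame"][:,:,::-1]; c=c[130:250,250:410] if n=="top" else c[140:260,260:420]
    cv2.imwrite(f"pics/{n}7.png",cv2.resize(c,None,fx=4,fy=4,interpolation=cv2.INTER_CUBIC))
E
```

```text
clock: 11.57
tool_pos: [486.2, 78.8, 136.1]
orientation: [-1.564, -0.18, 0.18]
force: [-0.1, -0.1, -0.6]
finger_gap: 0.999
t 11.57 pos [486.2  78.8 136.1] F [-0.06 -0.12 -0.55] gap 0.9988 yaw 0.2292 tilt [-5.e-04 -1.e+00 -3.e-04]
tool shift [4.000e-01 1.201e+02 1.000e-01]
turn [ 0.0003  0.0012 -0.0005]
side pot_mid 0.93 [ 352.3 -195.1   39.7]
side pot_mid 0.78 [ 377.  -308.7   36.7]
side pot_mid 0.64 [598.    1.6  52.1]
side nest 0.75 [598.1   4.7   8.8]
side grip 0.59 [489.1  74.6  29.3]
side grip 0.5 [792.7 -12.2  -1.6]
side trigger_grip 0.53 [493.8  43.8  29.6]
side cushion_face 0.61 [609.5 -57.1  30.2]
top pot_mid 0.93 [ 355.8 -190.6   37.6]
top pot_mid 0.89 [ 376.4 -301.8   35.9]
top pot_mid 0.65 [385.3 -80.1  33.9]
top nest 0.73 [596.7   7.5  11.2]
top cushion_face 0.44 [608.3 -61.   32. ]
```

View pics/side7.png

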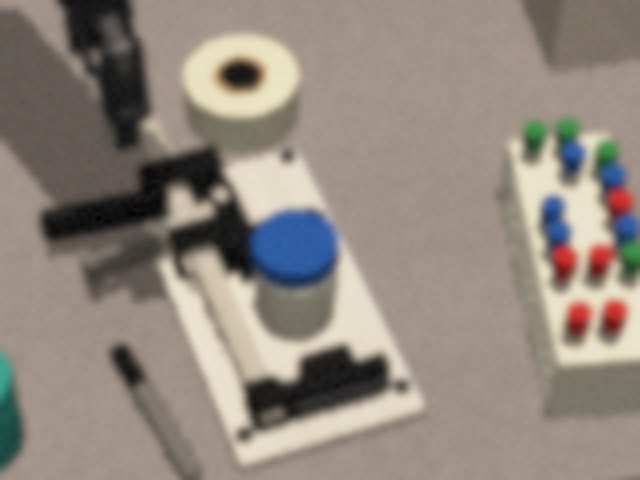

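View pics/top7.png

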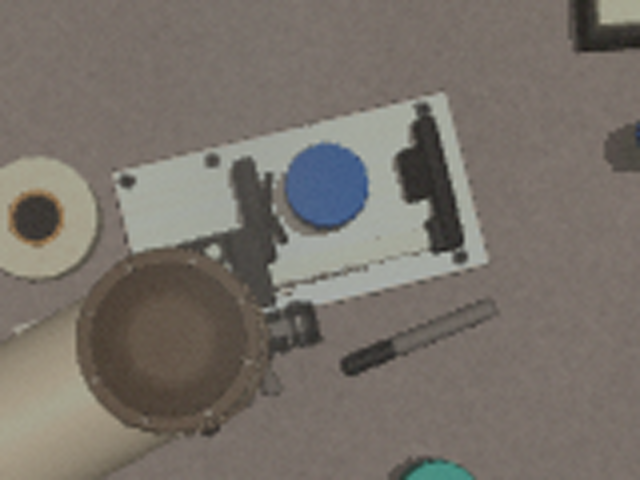

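```bash
python3 -m creep '[[0,0,0,0,20,-4,100],[0,0,0,0,45,-4,100],[0,0,0,0,65,-4,100],[0,0,0,0,75,-4,100],[0,0,0,0,80,-4,100],[0,0,0,0,80,-4,100]]'
python3 - <<'E'
from h import *
go((486.5,79,9),.228)
for n in("side",):
    p=imaging.grab_frame(n)
    c=p["frame"][:,:,::-1];c=c[150:230,250:350]
    cv2.imwrite(f"pics/{n}8.png",cv2.resize(c,None,fx=6,fy=6,interpolation=cv2.INTER_CUBIC))
E
```

```text
clock: 12.67
tool_pos: [486.4, 74.8, 55.4]
orientation: [-1.564, -0.178, 0.181]
force: [-0.2, 0.2, 0.3]
finger_gap: 1.0
t 12.67 pos [486.4  74.8  55.4] F [-0.18  0.16  0.29] gap 0.9998 yaw 0.2288 tilt [-2.3e-03 -1.0e+00 -6.0e-04]
tool shift [ 1.2 46.4  4.1]
turn [ 0.0006  0.0008 -0.0023]
```

View pics/side8.png

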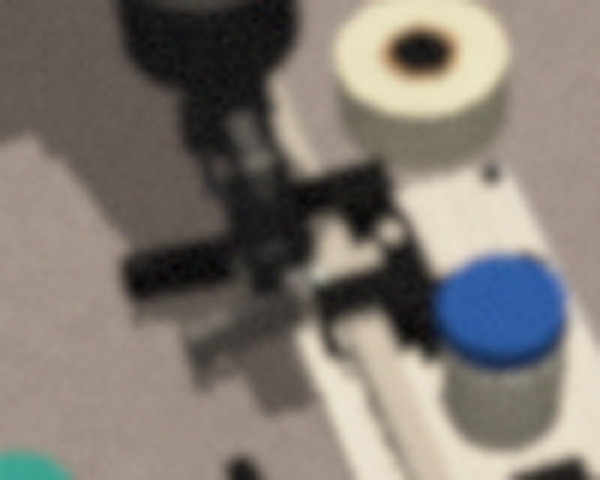

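Run:
```python
from h import *
p=imaging.grab_frame("side")
s=monitor.read_state();M=Ro.from_rotvec(s["orientation"]).as_matrix();P=s["tool_pos"]
c=cv2.resize(p["frame"][150:230,250:350,::-1],None,fx=6,fy=6,interpolation=cv2.INTER_CUBIC)
def q(X): return tuple(int(v) for v in ((proj(p,X)-[250,150])*6+3))
for sg in(-1,1):
  for dx in(-11,11):
    for o in(42.5,57):
      b=P+M[:,0]*dx+M[:,2]*sg*o
      cv2.circle(c,q((b[0],b[1],68.4)),4,(0,255,255),-1)
      cv2.circle(c,q((b[0],b[1],44)),4,(0,0,255) if o<50 else (255,0,255),-1)
cv2.imwrite("pics/side9.png",c)
```

```text
(no output)
```

View pics/side9.png

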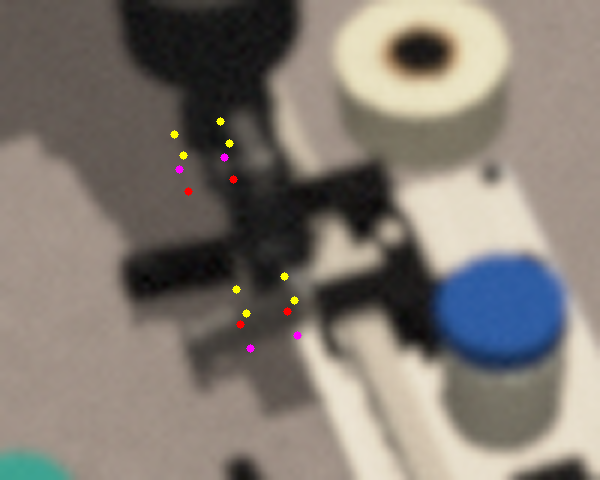

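```bash
python3 -m creep '[[0,0,0,0.5,0,-3,100],[0,0,0,0.5,0,-6,100],[0,0,0,0.5,5,-7,100],[0,0,0,0.5,15,-7,100],[0,0,0,0.5,25,-7,100],[0,0,0,0.5,25,-7,100],[0,0,0,0.5,25,-7,100]]'
python3 - <<'E'
from h import *
go((486.5,79,9),.228)
p=imaging.grab_frame("side")
c=p["frame"][:,:,::-1];c=c[150:230,250:350]
cv2.imwrite(f"pics/side10.png",cv2.resize(c,None,fx=6,fy=6,interpolation=cv2.INTER_CUBIC))
E
```

```text
clock: 13.35
tool_pos: [488.8, 68.0, 31.2]
orientation: [-1.564, -0.179, 0.18]
force: [-0.1, -1.3, 0.2]
finger_gap: 1.001
t 13.35 pos [488.8  68.   31.2] F [-0.13 -1.26  0.22] gap 1.0013 yaw 0.2287 tilt [-9.e-04 -1.e+00 -3.e-04]
tool shift [ 0.3 22.2 11.2]
turn [ 0.0003  0.0007 -0.0009]
```

View pics/side10.png

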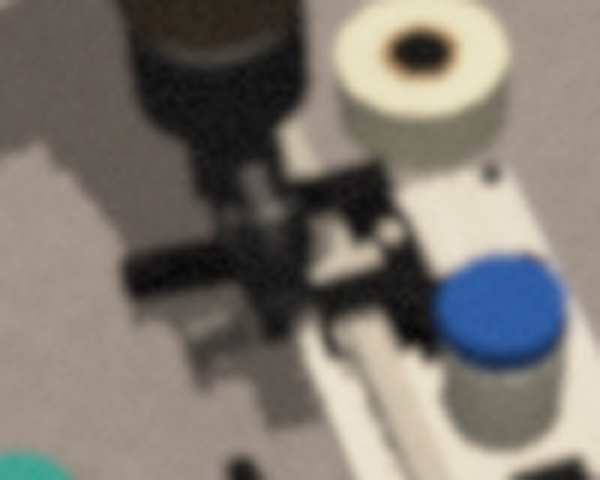

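```bash
python3 -m creep '[[0,0,0,0,6,0,100],[0,0,0,0,12,0,100],[0,0,0,0,18,0,100],[0,0,0,0,22,0,100],[0,0,0,0,22,0,100],[0,0,0,0,22,0,100]]'
python3 - <<'E'
from h import *
go((486.5,79,9),.228)
p=imaging.grab_frame("side")
c=p["frame"][:,:,::-1];c=c[150:230,250:350]
cv2.imwrite(f"pics/side11.png",cv2.resize(c,None,fx=6,fy=6,interpolation=cv2.INTER_CUBIC))
E
```

```text
clock: 13.9
tool_pos: [488.8, 68.2, 9.0]
orientation: [-1.564, -0.179, 0.18]
force: [0.2, -0.6, -0.0]
finger_gap: 1.0
t 13.9 pos [488.8  68.2   9. ] F [ 0.24 -0.57 -0.01] gap 0.9995 yaw 0.2289 tilt [-9.e-04 -1.e+00 -3.e-04]
tool shift [ 0.3 -0.  11. ]
turn [ 0.0003  0.0009 -0.0009]
```

View pics/side11.png

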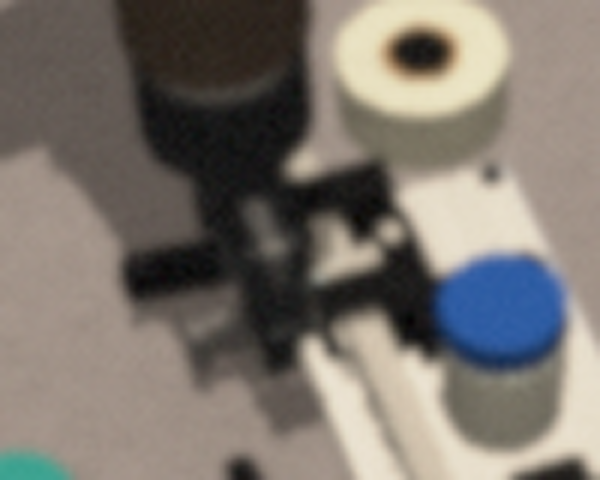

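```bash
cat > f.py <<'E'
from h import *
s=monitor.read_state(); M=Ro.from_rotvec(s["orientation"]).as_matrix()
g=np.array([486.5,79,9])
print("t",round(s["clock"],2),"Ftool",(M.T@s["force"]).round(2),"gap",round(s["finger_gap"],4),"w",round(85*s["finger_gap"],2),"rel grip(tool)",(M.T@(s["tool_pos"]-g)).round(2),"trig finger",round(float((M.T@(s["tool_pos"]-g))[2]-42.5*s["finger_gap"]),2))
E
python3 -m creep '[[0,0,0,0,0,3,100],[0,0,0,0,0,6,100],[0,0,0,0,0,6,100],[0,0,0,0,0,6,100]]'; python3 f.py; python3 -m creep '[[0,0,0,0,0,3,100],[0,0,0,0,0,5,100],[0,0,0,0,0,5,100],[0,0,0,0,0,5,100]]'; python3 f.py
```

```text
clock: 14.28
tool_pos: [487.6, 74.5, 9.6]
orientation: [-1.563, -0.18, 0.18]
force: [-0.0, -0.1, -0.6]
finger_gap: 0.999
t 14.28 Ftool [-0.04  0.6  -0.07] gap 0.9986 w 84.88 rel grip(tool) [ 0.09 -0.61 -4.64] trig finger -47.08
clock: 14.62
tool_pos: [486.4, 79.2, 9.5]
orientation: [-1.563, -0.18, 0.18]
force: [-0.8, -0.2, -0.2]
finger_gap: 1.003
t 14.62 Ftool [-0.86  0.17  0.04] gap 1.0026 w 85.22 rel grip(tool) [-0.03 -0.46  0.18] trig finger -42.43
```

```bash
for o in 1; do python3 -m creep '[[0,0,0,0,0,0,92],[0,0,0,0,0,0,92],[0,0,0,0,0,0,92]]'>/dev/null; python3 f.py; python3 -m creep '[[0,0,0,0,0,0,85],[0,0,0,0,0,0,85],[0,0,0,0,0,0,85]]'>/dev/null; python3 f.py;python3 -m creep '[[0,0,0,0,0,0,78],[0,0,0,0,0,0,78],[0,0,0,0,0,0,78]]'>/dev/null; python3 f.py;python3 -m creep '[[0,0,0,0,0,0,70],[0,0,0,0,0,0,70],[0,0,0,0,0,0,70]]'>/dev/null; python3 f.py; done
```

```text
t 14.87 Ftool [ 0.18  0.83 -0.53] gap 0.9194 w 78.15 rel grip(tool) [-0.09 -0.38 -0.04] trig finger -39.11
t 15.12 Ftool [ 0.43 -1.6  -3.  ] gap 0.8558 w 72.74 rel grip(tool) [-0.09 -0.53 -0.32] trig finger -36.69
t 15.37 Ftool [-0.64 -2.48 -3.66] gap 0.7781 w 66.14 rel grip(tool) [-0.13 -0.54 -0.27] trig finger -33.34
t 15.62 Ftool [-0.57 -2.53 -3.79] gap 0.7002 w 59.52 rel grip(tool) [-0.16 -0.44 -0.07] trig finger -29.83
```

```bash
python3 -m creep '[[0,0,0,0,0,0,60],[0,0,0,0,0,0,60],[0,0,0,0,0,0,60]]'>/dev/null; python3 f.py; python3 -m creep '[[0,0,0,0,0,0,50],[0,0,0,0,0,0,50],[0,0,0,0,0,0,50]]'>/dev/null; python3 f.py;python3 -m creep '[[0,0,0,0,0,0,40],[0,0,0,0,0,0,40],[0,0,0,0,0,0,40]]'>/dev/null; python3 f.py;python3 -m creep '[[0,0,0,0,0,0,36],[0,0,0,0,0,0,36],[0,0,0,0,0,0,36]]'>/dev/null; python3 f.py
python3 - <<'E'
from h import *
for n in("side","top"):
    p=imaging.grab_frame(n)
    c=p["frame"][:,:,::-1]; c=c[130:250,250:410] if n=="top" else c[140:260,260:420]
    cv2.imwrite(f"pics/{n}12.png",cv2.resize(c,None,fx=4,fy=4,interpolation=cv2.INTER_CUBIC))
E
```

```text
t 15.87 Ftool [-1.1  -3.37 -5.42] gap 0.6028 w 51.24 rel grip(tool) [-0.15 -0.39 -0.04] trig finger -25.66
t 16.12 Ftool [-0.06 -3.97 -6.18] gap 0.5043 w 42.86 rel grip(tool) [-0.28 -0.48 -0.31] trig finger -21.74
t 16.37 Ftool [-0.64 -4.17 -6.84] gap 0.4031 w 34.26 rel grip(tool) [-0.26 -0.58 -0.42] trig finger -17.55
t 16.62 Ftool [-1.71 -4.61 -7.68] gap 0.3602 w 30.62 rel grip(tool) [-0.26 -0.63 -0.56] trig finger -15.87
```

View pics/side12.png

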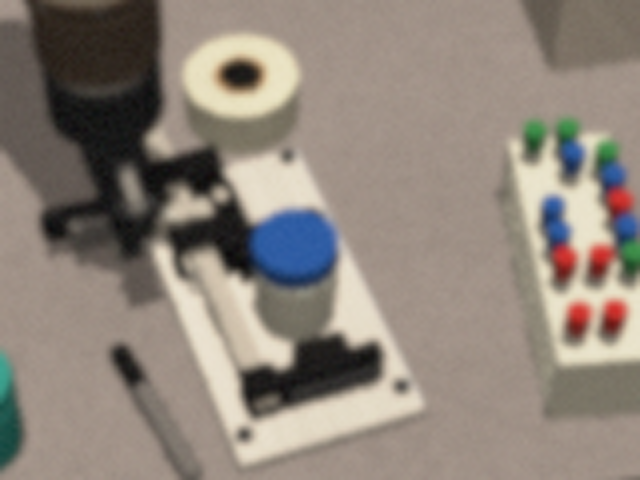

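View pics/top12.png

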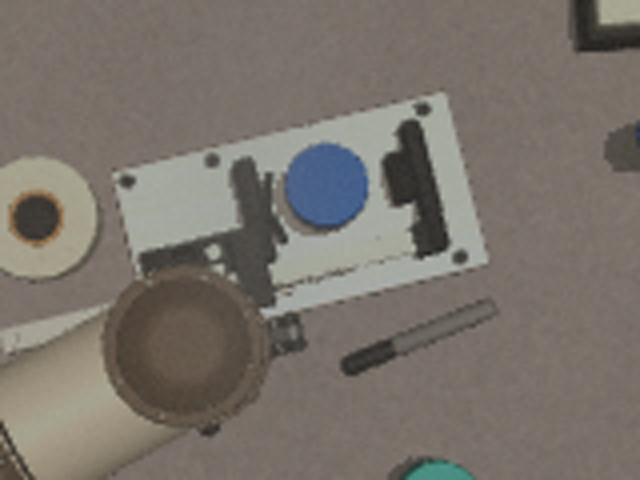

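```bash
cat > cam.py <<'E'
from h import *
import sys,os
p=imaging.grab_frame("top"); np.save(f"pics/top_{sys.argv[1]}.npy",p["frame"])
c=p["frame"][130:250,250:410,::-1]
cv2.imwrite(f"pics/top_{sys.argv[1]}.png",cv2.resize(c,None,fx=4,fy=4,interpolation=cv2.INTER_CUBIC))
E
python3 -m creep '[[0,0,0,0,0,0,34],[0,0,0,0,0,0,33],[0,0,0,0,0,0,33],[0,0,0,0,0,0,33]]'>/dev/null; python3 f.py; python3 cam.py a; python3 -m creep '[[0,0,0,0,0,0,60],[0,0,0,0,0,0,95],[0,0,0,0,0,0,95],[0,0,0,0,0,0,95],[0,0,0,0,0,0,95],[0,0,0,0,0,0,95]]'>/dev/null; python3 f.py;python3 cam.py b
python3 -m creep '[[0,0,0,0,0,0,80],[0,0,0,0,0,0,70],[0,0,0,0,0,0,70]]'>/dev/null; python3 f.py; python3 -m creep '[[0,0,0,0,0,0,60],[0,0,0,0,0,0,60],[0,0,0,0,0,0,60]]'>/dev/null; python3 f.py; python3 -m creep '[[0,0,0,0,0,0,50],[0,0,0,0,0,0,50],[0,0,0,0,0,0,50]]'>/dev/null; python3 f.py; python3 -m creep '[[0,0,0,0,0,0,40],[0,0,0,0,0,0,33],[0,0,0,0,0,0,33],[0,0,0,0,0,0,33]]'>/dev/null; python3 f.py;python3 cam.py c
```

```text
t 17.05 Ftool [-1.1  -6.18 -9.48] gap 0.3335 w 28.35 rel grip(tool) [-0.22 -0.84 -0.85] trig finger -15.02
t 17.6 Ftool [0.27 0.05 0.07] gap 0.9524 w 80.96 rel grip(tool) [ 0.03 -0.3   0.37] trig finger -40.11
t 17.9 Ftool [ 0.64 -1.66 -3.08] gap 0.7043 w 59.87 rel grip(tool) [-0.12 -0.59 -0.37] trig finger -30.31
t 18.15 Ftool [ 0.36 -2.28 -4.9 ] gap 0.5989 w 50.9 rel grip(tool) [-0.16 -0.56 -0.33] trig finger -25.78
t 18.4 Ftool [-0.45 -4.75 -6.16] gap 0.502 w 42.67 rel grip(tool) [-0.3  -0.6  -0.51] trig finger -21.85
t 18.73 Ftool [-0.58 -5.4  -8.35] gap 0.3351 w 28.49 rel grip(tool) [-0.29 -0.84 -0.86] trig finger -15.11
```

View pics/top_c.png

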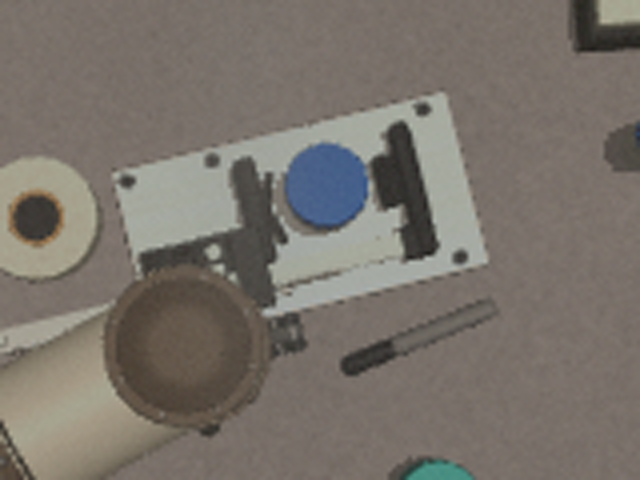

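```bash
cat > trk.py <<'E'
import cv2,numpy as np,sys
f=lambda n:cv2.resize(cv2.cvtColor(np.load(f"pics/top_{n}.npy"),cv2.COLOR_RGB2GRAY)[130:250,250:410],None,fx=8,fy=8,interpolation=cv2.INTER_CUBIC)
a=f("a");names=sys.argv[1:]
# jaw end + bolt free region (4x coords 395..450,115..262)
x0,y0,x1,y1=[2*v for v in (392,125,446,258)]
T=a[y0:y1,x0:x1]
P=[2*v for v in (284,140,372,230)]
for n in names:
    m=cv2.matchTemplate(f(n),T,cv2.TM_CCOEFF_NORMED);_,v,_,l=cv2.minMaxLoc(m)
    d=np.array([l[0]-x0,l[1]-y0])/8/0.3757
    TP=f("a")[P[1]:P[3],P[0]:P[2]]
    m=cv2.matchTemplate(f(n),TP,cv2.TM_CCOEFF_NORMED);_,v2,_,l=cv2.minMaxLoc(m)
    d2=np.array([l[0]-P[0],l[1]-P[1]])/8/0.39
    print(n,"jaw mm",round(np.hypot(*d)*np.sign(-d[0]+1e-9),2),d.round(2),round(v,3),"pot",d2.round(2),round(v2,3))
E
python3 trk.py a b c
```

```text
a jaw mm 0.0 [0. 0.] 1.0 pot [0. 0.] 1.0
b jaw mm 0.0 [0. 0.] 0.998 pot [0. 0.] 0.998
c jaw mm 7.51 [-7.32  1.66] 0.988 pot [-0.32  0.  ] 0.976
```

Run:
```python
from h import *
p=imaging.grab_frame("top")
yv=np.array([-np.sin(.229),np.cos(.229)]);xv=np.array([yv[1],-yv[0]])
o=np.array([536.6,54.9])
def cl(q,z): w=back(p,np.array(q)/4.+[250-.4,130-.4],z)[:2]; return w.round(1),np.array([xv@(w-o),yv@(w-o)]).round(1)
print("lid",cl((326,186),88))
for q in[(372,158),(380,203)]: print("cush",cl(q,44))
for q in[(272,172),(285,245),(262,210)]: print("vee",cl(q,42))
```

```text
lid (array([598.5,  -3. ]), array([ 47.1, -70.5]))
cush (array([622.3, -36.2]), array([  62.8, -108.2]))
cush (array([591. , -41.3]), array([  31.2, -106. ]))
vee (array([613.5,  32.9]), array([ 69.9, -38.9]))
vee (array([562.9,  24.5]), array([ 18.7, -35.5]))
vee (array([587.3,  40.1]), array([ 46. , -25.9]))
```

```bash
python3 -m creep '[[0,0,0,0,0,0,60],[0,0,0,0,0,0,95],[0,0,0,0,0,0,95],[0,0,0,0,0,0,95],[0,0,0,0,0,0,95],[0,0,0,0,0,0,95]]'>/dev/null; python3 f.py;python3 cam.py d
python3 -m creep '[[0,0,0,0,0,0,80],[0,0,0,0,0,0,60],[0,0,0,0,0,0,60],[0,0,0,0,0,0,60]]'>/dev/null; python3 f.py; python3 -m creep '[[0,0,0,0,0,0,50],[0,0,0,0,0,0,50],[0,0,0,0,0,0,50]]'>/dev/null; python3 f.py; python3 -m creep '[[0,0,0,0,0,0,40],[0,0,0,0,0,0,40],[0,0,0,0,0,0,40]]'>/dev/null; python3 f.py; python3 -m creep '[[0,0,0,0,0,0,33],[0,0,0,0,0,0,33],[0,0,0,0,0,0,33]]'>/dev/null; python3 f.py;python3 cam.py e; python3 trk.py d e
```

```text
t 19.33 Ftool [-0.35 -0.37  0.16] gap 0.9474 w 80.53 rel grip(tool) [ 0.05 -0.33  0.35] trig finger -39.91
t 19.72 Ftool [-0.38 -3.16 -3.7 ] gap 0.5997 w 50.97 rel grip(tool) [-0.19 -0.65 -0.48] trig finger -25.97
t 19.97 Ftool [-1.16 -3.98 -6.66] gap 0.4987 w 42.39 rel grip(tool) [-0.3  -0.71 -0.71] trig finger -21.91
t 20.22 Ftool [-0.21 -4.71 -7.34] gap 0.3991 w 33.92 rel grip(tool) [-0.35 -0.77 -0.83] trig finger -17.79
t 20.47 Ftool [-0.09 -6.52 -6.88] gap 0.3367 w 28.62 rel grip(tool) [-0.31 -0.93 -0.88] trig finger -15.19
d jaw mm 7.51 [-7.32  1.66] 0.987 pot [-0.32  0.  ] 0.977
e jaw mm 15.09 [-14.64   3.66] 0.984 pot [-0.96  0.  ] 0.81
```

View pics/top_e.png

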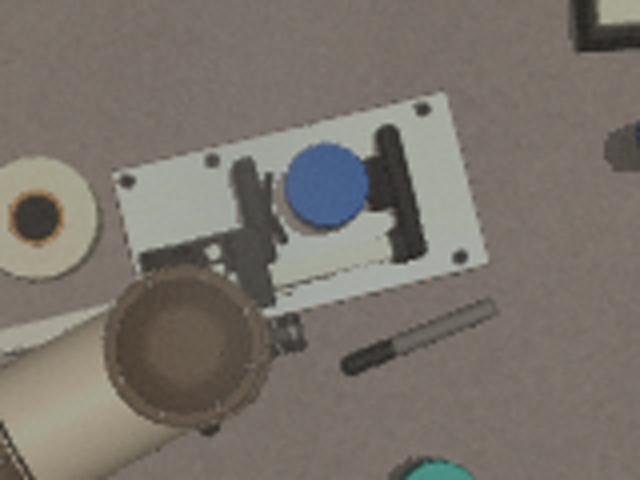

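```bash
python3 -m creep '[[0,0,0,0,0,0,60],[0,0,0,0,0,0,95],[0,0,0,0,0,0,95],[0,0,0,0,0,0,95],[0,0,0,0,0,0,95],[0,0,0,0,0,0,95]]'>/dev/null; python3 f.py
python3 -m creep '[[0,0,0,0,0,0,80],[0,0,0,0,0,0,60],[0,0,0,0,0,0,60],[0,0,0,0,0,0,60]]'>/dev/null; python3 f.py; python3 -m creep '[[0,0,0,0,0,0,50],[0,0,0,0,0,0,50],[0,0,0,0,0,0,50]]'>/dev/null; python3 f.py; python3 -m creep '[[0,0,0,0,0,0,45],[0,0,0,0,0,0,45],[0,0,0,0,0,0,45]]'>/dev/null; python3 f.py; python3 cam.py f;python3 -m creep '[[0,0,0,0,0,0,40],[0,0,0,0,0,0,40],[0,0,0,0,0,0,40]]'>/dev/null; python3 f.py; python3 cam.py g; python3 trk.py f g
```

```text
t 21.02 Ftool [-0.5  -0.12 -0.39] gap 0.9495 w 80.71 rel grip(tool) [ 0.08 -0.34  0.29] trig finger -40.07
t 21.35 Ftool [-0.23 -3.25 -4.14] gap 0.601 w 51.08 rel grip(tool) [-0.15 -0.67 -0.5 ] trig finger -26.04
t 21.6 Ftool [-1.08 -4.96 -6.69] gap 0.4999 w 42.5 rel grip(tool) [-0.31 -0.73 -0.76] trig finger -22.01
t 21.85 Ftool [-0.62 -5.28 -7.15] gap 0.4534 w 38.54 rel grip(tool) [-0.37 -0.76 -0.89] trig finger -20.16
t 22.15 Ftool [-0.75 -5.33 -7.2 ] gap 0.3975 w 33.79 rel grip(tool) [-0.38 -0.79 -0.92] trig finger -17.82
f jaw mm 20.18 [-19.63   4.66] 0.987 pot [-4.49  0.64] 0.766
g jaw mm 21.22 [-20.63   4.99] 0.989 pot [-6.09  1.28] 0.76
```

View pics/top_g.png

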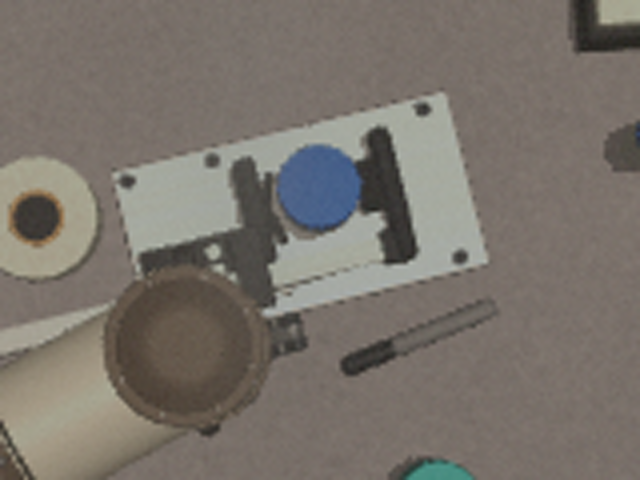

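```bash
python3 -m creep '[[0,0,0,0,0,0,36],[0,0,0,0,0,0,36],[0,0,0,0,0,0,36]]'>/dev/null; python3 f.py; python3 -m creep '[[0,0,0,0,0,0,33],[0,0,0,0,0,0,33],[0,0,0,0,0,0,33]]'>/dev/null; python3 f.py; python3 cam.py h; python3 trk.py h
python3 -m creep '[[0,0,0,0,0,0,60],[0,0,0,0,0,0,95],[0,0,0,0,0,0,95],[0,0,0,0,0,0,95],[0,0,0,0,0,0,95],[0,0,0,0,0,0,95]]'>/dev/null; python3 f.py; python3 cam.py i; python3 trk.py i
python3 -m creep '[[0,0,0,0,0,0,80],[0,0,0,0,0,0,65],[0,0,0,0,0,0,65],[0,0,0,0,0,0,65]]'>/dev/null; python3 f.py; python3 -m creep '[[0,0,0,0,0,0,60],[0,0,0,0,0,0,60],[0,0,0,0,0,0,60]]'>/dev/null; python3 f.py; python3 cam.py j; python3 trk.py j
```

```text
t 22.45 Ftool [-0.66 -4.84 -6.37] gap 0.3609 w 30.68 rel grip(tool) [-0.34 -0.83 -0.95] trig finger -16.29
t 22.7 Ftool [-1.37 -6.82 -7.24] gap 0.3368 w 28.62 rel grip(tool) [-0.29 -0.98 -0.9 ] trig finger -15.22
h jaw mm 22.92 [-22.29   5.32] 0.988 pot [-7.69  1.6 ] 0.757
t 23.25 Ftool [-0.65  0.18 -0.  ] gap 0.9549 w 81.17 rel grip(tool) [ 0.08 -0.33  0.31] trig finger -40.27
i jaw mm 22.6 [-21.96   5.32] 0.989 pot [-7.69  1.6 ] 0.756
t 23.63 Ftool [-0.25 -3.65 -5.02] gap 0.6523 w 55.45 rel grip(tool) [-0.16 -0.66 -0.48] trig finger -28.2
t 23.88 Ftool [ 0.18 -3.32 -5.17] gap 0.5986 w 50.88 rel grip(tool) [-0.17 -0.51 -0.28] trig finger -25.72
j jaw mm 24.61 [-23.96   5.66] 0.993 pot [-8.97  1.92] 0.742
```

View pics/top_j.png

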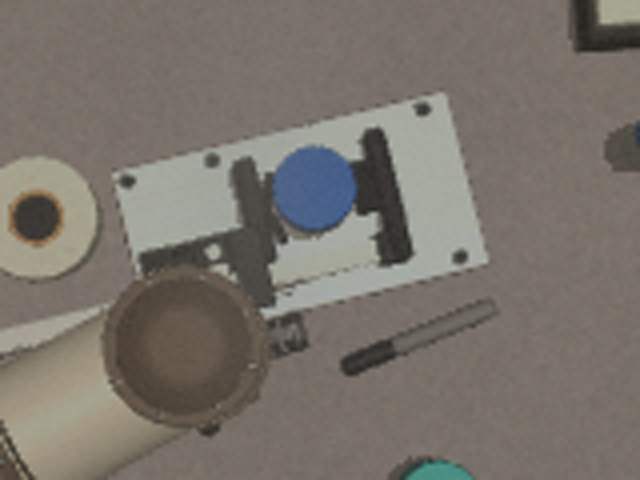

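```bash
python3 -m creep '[[0,0,0,0,0,0,57],[0,0,0,0,0,0,57],[0,0,0,0,0,0,57]]'>/dev/null; python3 f.py; python3 -m creep '[[0,0,0,0,0,0,54],[0,0,0,0,0,0,54],[0,0,0,0,0,0,54]]'>/dev/null; python3 f.py; python3 cam.py k;  python3 -m creep '[[0,0,0,0,0,0,51],[0,0,0,0,0,0,51],[0,0,0,0,0,0,51]]'>/dev/null; python3 f.py; python3 cam.py l; python3 trk.py k l
```

```text
t 24.18 Ftool [-0.59 -4.16 -5.8 ] gap 0.5667 w 48.17 rel grip(tool) [-0.2  -0.53 -0.32] trig finger -24.4
t 24.43 Ftool [-0.4  -4.11 -6.89] gap 0.5409 w 45.97 rel grip(tool) [-0.25 -0.58 -0.46] trig finger -23.45
t 24.73 Ftool [-0.96 -4.66 -7.64] gap 0.5125 w 43.56 rel grip(tool) [-0.28 -0.64 -0.61] trig finger -22.39
k jaw mm 25.66 [-24.95   5.99] 0.984 pot [-9.62  2.24] 0.73
l jaw mm 26.31 [-25.62   5.99] 0.984 pot [-9.62  2.24] 0.727
```

```bash
python3 -m creep '[[0,0,0,0,0,0,48],[0,0,0,0,0,0,48],[0,0,0,0,0,0,48]]'>/dev/null; python3 f.py; python3 -m creep '[[0,0,0,0,0,0,45],[0,0,0,0,0,0,45],[0,0,0,0,0,0,45]]'>/dev/null; python3 f.py; python3 cam.py m;  python3 -m creep '[[0,0,0,0,0,0,42],[0,0,0,0,0,0,42],[0,0,0,0,0,0,42]]'>/dev/null; python3 f.py; python3 cam.py n; python3 trk.py m n
```

```text
t 25.03 Ftool [-1.37 -4.92 -8.04] gap 0.4781 w 40.64 rel grip(tool) [-0.32 -0.73 -0.76] trig finger -21.08
t 25.28 Ftool [ 0.38 -5.88 -9.36] gap 0.4509 w 38.32 rel grip(tool) [-0.36 -0.77 -0.92] trig finger -20.09
t 25.58 Ftool [-1.000e-02 -6.580e+00 -1.035e+01] gap 0.4214 w 35.82 rel grip(tool) [-0.38 -0.83 -1.09] trig finger -19.0
m jaw mm 27.36 [-26.62   6.32] 0.985 pot [-9.94  2.24] 0.722
n jaw mm 27.76 [-26.95   6.65] 0.98 pot [-10.26   2.56] 0.721
```

```bash
python3 -m creep '[[0,0,0,0,0,0,39.5],[0,0,0,0,0,0,39.5],[0,0,0,0,0,0,39.5]]'>/dev/null; python3 f.py; python3 -m creep '[[0,0,0,0,0,0.5,37],[0,0,0,0,0,0.5,37],[0,0,0,0,0,0.5,37]]'>/dev/null; python3 f.py; python3 cam.py o;  python3 -m creep '[[0,0,0,0,0,0.3,35],[0,0,0,0,0,0.3,35],[0,0,0,0,0,0.3,35]]'>/dev/null; python3 f.py; python3 cam.py p; python3 trk.py o p
```

```text
t 25.88 Ftool [ -0.37  -6.4  -11.03] gap 0.3949 w 33.57 rel grip(tool) [-0.38 -0.89 -1.21] trig finger -17.99
t 26.13 Ftool [ -0.03  -7.33 -10.86] gap 0.3744 w 31.82 rel grip(tool) [-0.35 -0.96 -0.86] trig finger -16.77
t 26.43 Ftool [  0.06  -7.07 -13.2 ] gap 0.3481 w 29.59 rel grip(tool) [-0.33 -1.01 -0.8 ] trig finger -15.6
o jaw mm 29.05 [-28.28   6.65] 0.972 pot [-10.58   2.56] 0.713
p jaw mm 29.45 [-28.61   6.99] 0.973 pot [-10.58   2.56] 0.712
```

View pics/top_p.png

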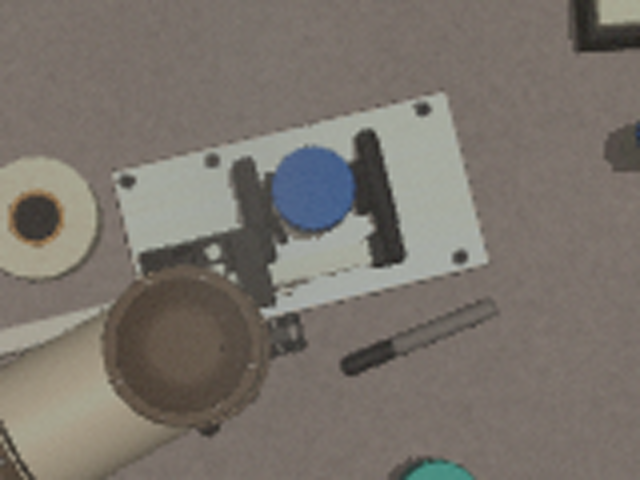

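```bash
python3 -m creep '[[0,0,0,0,0,0.2,33.5],[0,0,0,0,0,0.2,33.5],[0,0,0,0,0,0.2,33.5],[0,0,0,0,0,0.2,33.5]]'>/dev/null; python3 f.py; python3 -m creep '[[0,0,0,0,0,0,33.5]]'>/dev/null; python3 f.py;  python3 -m creep '[[0,0,0,0,0,0,33.5]]'>/dev/null; python3 f.py; python3 cam.py q; python3 trk.py q
python3 - <<'E'
from h import *
p=imaging.grab_frame("side")
for l in "pot_mid","nest":
  for d in imaging.mark_of(p,l)[:4]: print(l,round(d["confidence"],2),world(p,d["location"]).round(1))
c=p["frame"][140:260,260:420,::-1]
cv2.imwrite(f"pics/side13.png",cv2.resize(c,None,fx=5,fy=5,interpolation=cv2.INTER_CUBIC))
E
```

```text
t 26.82 Ftool [ -0.15  -7.76 -15.37] gap 0.3375 w 28.69 rel grip(tool) [-0.3  -1.11 -0.9 ] trig finger -15.24
t 26.9 Ftool [  0.    -8.   -14.73] gap 0.3377 w 28.7 rel grip(tool) [-0.29 -1.13 -0.87] trig finger -15.22
t 26.98 Ftool [  0.53  -8.35 -14.83] gap 0.3381 w 28.74 rel grip(tool) [-0.31 -1.1  -0.89] trig finger -15.26
q jaw mm 29.78 [-28.95   6.99] 0.974 pot [-10.58   2.56] 0.711
pot_mid 0.94 [595.6   7.1  52.2]
pot_mid 0.87 [ 376.7 -304.6   39.2]
pot_mid 0.66 [ 351.9 -195.1   42.4]
pot_mid 0.57 [387.2 -76.4  32.5]
nest 0.85 [599.    6.7  10.6]
```

View pics/side13.png

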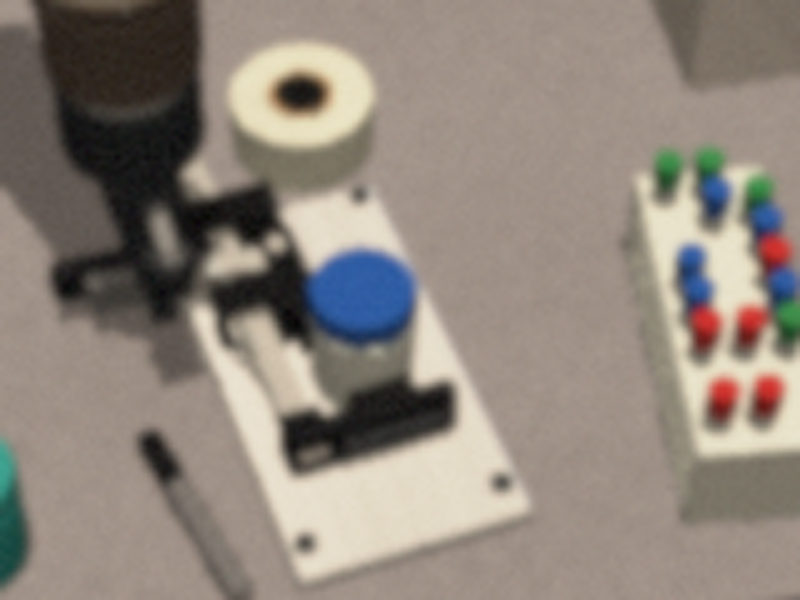

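```bash
python3 -m creep '[[0,0,0,0,0,0,33.5],[0,0,0,0,0,0,33.5],[0,0,0,0,0,0,33.5],[0,0,0,0,0,0,33.5]]'>/dev/null; python3 f.py; python3 -c "
from h import *
print(workorder.finish_job())"; python3 f.py
```

```text
t 27.52 Ftool [ -1.13  -8.33 -14.97] gap 0.3392 w 28.83 rel grip(tool) [-0.31 -1.11 -0.88] trig finger -15.29
the job is handed in; nothing more can be done
None
the job is handed in; nothing more can be done
```

I stood the medium blue-lidded pot upright on the clamp's plate, about 10 mm short of the vee, and let go. I then pumped the trigger five times with the fingers. The last squeeze pushed the pot against the vee, and I held it there and handed the job in at about 27.5 s. No verdict was reported.

My last checks:

- **Pot position:** it had stopped moving while the jaw still advanced. The networks put it about 3 to 4 mm from the nest, and it stood upright in both views.
- **Height:** the networks put the pot's centre about 42 mm above the plate's network height. That is slightly more than the 38 mm expected, but within their error of about 4 mm.
- **Cushion:** I had no direct reading, so this is estimated. Trigger travel and jaw tracking both give about 4.4 mm pressed in. Trigger force a little earlier in the squeeze suggested about 5 mm.
- **Trigger force:** it read about 15 N, above the 10 N stated for 5 mm. It rose from 13 to 15 N with almost no further movement, so I take the trigger to be at its end stop. I did not confirm that separately.
- **Other things on the bench:** I touched none of them during the moves, and those in the last close-up views looked unmoved. I did not measure their final positions.

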